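Open the counterweighted test-fixture gate and load the board

ROBOT

A 7-joint arm with a two-finger parallel gripper is mounted at the origin on the work surface. World frame = base frame: x ahead of the robot, y to its left, z up, the work surface at z = 0. Lengths are in m, angles in rad, forces in N, time in s.
With the tool pointing down it reaches from about 0.425 to 0.95 m from the base axis. Payload 16.7 kg.
Tool frame: the origin (TCP) lies between the finger pads; the fingertips stand 8 mm ahead of it and the grasp point (between the pads) lies 11 mm behind it (arm.finger_overhang is the distance from the TCP to the fingertips, in m); z points along the fingers, y is the line along which they close (so a half turn about z gives the same grasp; the last joint's range is limited). The gripper opens to 94 mm and grips with 3 to 60 N. Pads are 16 mm wide; open, the fingers measure 119 mm over their backs; the gripper's body (75 mm by 177 mm) begins 78 mm behind the grasp point.
Start: joints at [0.977, 0.426, 0.074, 1.606, -0.034, 1.111, -0.067], TCP at [0.29, -0.609, 0.182] pointing down, gripper open.
Joint ranges: [-2.85, 2.85], [-0.5, 2.14], [-1.23, 1.37], [0.21, 2.46], [-1.02, 4.16], [0.16, 2.05], [-2.73, 2.73]. Speed limits (rad/s): [1.89, 1.89, 2.39, 2.39, 3.01, 3.01, 3.01].

INTERFACE

Orientations are given as a rotation vector (axis times angle).
In Python, from station import arm, eyes gives the robot as it stands.
- The arm moves only by the tool move_arm, never from a script. Its argument "plan" is a list that holds one entry, the list of rows, each a list of 7 numbers: the shift along the world's x, y, z in cm, then the turn, a rotation vector about the world's x, y, z in rad, then the opening, from -1 (shut) to 1 (fully open). In form: [[[x, y, z, ax, ay, az, grip], ...]]. A call has 1 to 5 rows; each row is the pose to reach, as a shift and turn from the pose commanded when the call began; what a row does not reach only later rows make up. A row lasts 1/12 s, in which the tool goes at most 41.7 mm and 7.16 degrees, less where a joint would pass 70% of its speed; a pose out of reach is approached as far as the arm can. A call with a gripper value outside its range is refused whole. The fingers move at their own pace and stop on an object; the grip force is fixed at half the most. Time passes only in rows, so rows that repeat a pose let the fingers close. It gives the time, the measured TCP pose, the force, the opening and the grip force at its end, in the units of the state.
- arm.get_state(): the state, without advancing time (a new reading comes with each control period).
- eyes.snapshot(name): name is "scene" or "top"; returns a dict with "frame" (420x560x3 uint8, red, green, blue), "range_z" (420x560 float32, m along the optical axis (not along the pixel's ray), 0 where there is no reading), "mtx" (3x3 intrinsics, pixels), "D" ([k1, k2, p1, p2, k3] as OpenCV has them; the pictures are not rectified), "R" (3x3) and "t" (3): a world point X has camera coordinates R X + t. Camera axes: x right, y down, z forward; pixel columns grow to the right and rows downward; lengths in m; the calibration is good to about 2 mm. A picture is of the moment at which its call begins.
- arm.hand_in(): hands the job in; it is judged then, once.
The state is a dict: "t": time; "joint_pos": joint angles; "joint_velocities": joint speeds; "joint_torque": joint torques, N m; "tcp_pos": TCP position; "tool_rot": TCP orientation; "wrist_force": force on the tool from outside, world axes, zero at the start; "moment": the same for the moment, N m; "grip_width": finger opening in m; "grip_force": force on a finger pad.
Only numpy, scipy, OpenCV 4.12 (cv2) and the standard library are available. Lean on these libraries where they do the work, as an engineer would, in place of code of your own. Each camera call takes 0.05 s, during which the arm holds its last target. There are 200 camera calls.

TASK

Lift the counterweighted gate of the board test fixture past its balance point and guide it gently all the way onto its rubber bumper, neither letting it drop nor forcing it against the bumper; let go so that it rests open by itself. Then slide the board carrier along its rails until it is fully home against the steel backstop, pushing gently, and leave the other things on the bench alone.

Things in the scene. Friction and masses are not known exactly. Their poses are not given: they have to be found in the camera images.
- fixture: Board test fixture, fixed on the bench: aluminium base plate 360 x 150 x 15 mm with two steel guide rails along x (tops 30 mm above the bench, inner faces 101 mm apart, x = -155 to +35 mm). Origin at bench height; the base runs from x = -175 to +185 mm. +x points from its front (carrier) to its rear (hinge, bumper), y along the hinge, z up. Two hinge cheeks 90 mm high at x = 80 mm.
- gate (a joint): Gate angle, rad: 0 closed (arm level), grows as the bar rises and goes back over the hinge. About 2 to 4 N lifts it at the bar when closed. Short of balance (0.7 to 1.05 rad, differs each time) it falls shut, past it it falls open onto the bumper, at a rest angle of 1.3 to 1.7 rad that differs each time. The hinge is lightly damped: let go 0.1 rad short of the bumper it already drops too hard.
- hinge (a point): Middle of the gate's hinge axis, 75 mm above the bench, at x = 80 mm in the fixture frame; the axis is the fixture's y.
- bar (a point): Middle of the gate's round steel cross bar: 12 mm thick, 170 mm long along the fixture's y, 180 mm from the hinge axis, 75 mm above the bench when closed. The flat arm (24 mm wide, 12 mm thick) meets it in the middle; from 12 to 85 mm to either side it is free to be pinched from above, and can turn between the fingers.
- weight_mid (a point): Middle of the gate's steel counterweight, a cylinder of radius 27 mm and 44 mm long on a stalk, its axis parallel to the hinge, 70 mm above it when closed. Its mass differs each time. When the gate is open the weight's underside lies on the rubber bumper, which then yields hardly at all.
- post: Steel post on the rear of the base, 69 mm behind the hinge axis, carrying the rubber bumper (24 mm wide) on a screw. Origin at the post's foot, 15 mm above the bench. The bumper's top is 24 to 52 mm above this origin; it is fixed during a run but differs each time and is not measured.
- carrier: Grey carrier, loose in the rails: plate 120 (x) x 97 x 10 mm with a green circuit board; an upright tab 8 mm thick, 44 mm wide stands at the middle of its front edge (front face 60 mm before the origin), top 32 mm above the underside. Origin: centre of underside, 15 mm above the bench; +x to the backstop. 1 to 6 N slides it. Starts 55 to 72 mm short of home; the closed gate's foot is in its way.
- backstop: Steel bar across the end of the rails, 90 mm wide, 14 mm high. Origin: middle of the lower edge of its front face (facing -x). The carrier is home when its rear edge touches this face: its origin is then 60 mm in front of this origin.
- meter: Bystander: green hand-held meter 150 x 78 x 38 mm lying beside the fixture. Origin: centre of underside.
- flux: Bystander: small amber bottle with black cap, 34 mm across, 60 mm high. Origin: centre of underside.
- phone: Bystander: flat phone 145 x 70 x 9 mm. Origin: centre of underside.
Not all that is in view belongs to the job. What is shaped like the carrier but yellow is not meant.

How it is judged:
On the way, in this order (a step that is already met when the one before it is completed fails the run):
1. the gate rests open on its bumper by itself, past 1.2 rad and still, with the robot touching nothing (value of joint gate above 1.2 rad and velocity of joint gate between -0.05 and 0.05 rad/s and contact force between each of the fingers, the arm and anything else below 0.2 N), for 0.3 s.
2. the carrier is home: its rear edge within 2.5 mm of the backstop (x of carrier in the frame of backstop above -0.0625 m), for 0.2 s.
At the end, for the whole second after the job is handed in: The gate rests open on its bumper (angle above 1.2 rad, still), and the carrier lies flat in its rails at rest with its rear edge within 2.5 mm of the backstop (value of joint gate above 1.2 rad and velocity of joint gate between -0.05 and 0.05 rad/s and x of carrier in the frame of backstop above -0.0625 m and z of carrier in the frame of backstop below 0.003 m and angle between carrier's own z axis and vertical below 0.03 rad and linear speed of carrier below 0.01 m/s); the robot touches nothing.
It fails at once if the gate drops or is slammed onto its bumper: past 1.15 rad it turns open faster than 1.0 rad/s (value of joint gate above 1.15 rad and velocity of joint gate above 1 rad/s).
It fails at once if the gate drops shut: it turns faster than 2.2 rad/s in the closing direction (velocity of joint gate below -2.2 rad/s).
It fails at once if the gate is forced against its bumper: more than 40 N there (some 14 N at the bar) (contact force between post and anything else above 40 N).
It fails at once if the carrier is rammed against the backstop: more than 25 N (contact force between carrier and backstop above 25 N).
It fails at once if the meter, the bottle or the phone is moved more than 15 mm (distance of any of meter, flux, phone from where it was at the start of the episode above 0.015 m).
It also fails if it takes over 72 s, if anything falls off the work surface, if the arm or the gripper's body presses on something with over 40 N, if the wrist force passes 120 N, or if a joint passes its speed limit or range.

## Working session

There is one attempt and no reset: what is moved stays moved. The work goes in short steps, Python scripts to look and compute and a tool call to move; the robot and the scene stay as the last step left them, time stands still between calls to the robot, and variables do not carry over. Pictures are saved under pics/ and viewed, at most 10 in all, crops included, and the job is handed in when it is done.

Besides the shell and the picture viewer there is one more tool, called after "Request:" as name(argument=value, ...), one argument or row to a line, values as JSON. move_arm: Moves the arm, as the interface text tells. Its arguments: {"type":"object","properties":{"plan":{"type":"array","items":{"type":"array","items":{"type":"array","items":{"type":"number"}}}}},"required":["plan"]}

```bash
ls; mkdir -p pics; python3 - <<'E'
from station import arm,eyes
import cv2,numpy as np
s=arm.get_state();print(s)
for n in("scene","top"):
    d=eyes.snapshot(n);cv2.imwrite(f"pics/{n}0.png",d["frame"][:,:,::-1]);np.savez(f"{n}0.npz",**d);print(d["mtx"],d["D"],d["R"],d["t"])
E
```

```text
pics
{'t': 0.0, 'joint_pos': array([ 0.97653146,  0.42673275,  0.07384046,  1.60661454, -0.03408487,
        1.11077249, -0.06708151]), 'joint_velocities': array([-0.00017739,  0.00201112,  0.0004935 , -0.00120381,  0.00046688,
       -0.00032664, -0.00119301]), 'joint_torque': array([-7.15311467e-05, -9.35821939e+01,  3.66624556e+00, -4.54188967e+01,
       -4.89942671e-02,  2.01499555e-02,  8.05728928e-05]), 'tcp_pos': array([ 0.29018697, -0.60892471,  0.18157149]), 'tool_rot': array([-3.06304892e+00, -6.92628288e-01,  5.95968084e-04]), 'wrist_force': array([-0.98726945,  0.02225076,  0.50565502]), 'moment': array([-0.01812104, -0.00852768, -0.02707767]), 'grip_force': 0.0, 'grip_width': 0.0937978119046115}
[[437.94548664   0.         281.72407687]
 [  0.         437.94548664 211.25085228]
 [  0.           0.           1.        ]] [-0.08836975  0.          0.          0.          0.        ] [[-0.83164443  0.55502652  0.01769471]
 [ 0.3297504   0.51923035 -0.78845705]
 [-0.4468022  -0.64988108 -0.61483525]] [ 0.45751405 -0.11136382  1.28960407]
[[442.32027087   0.         285.26629312]
 [  0.         442.32027087 209.62244797]
 [  0.           0.           1.        ]] [-0.13304598  0.          0.          0.          0.        ] [[-0.01754258 -0.99956065 -0.02389054]
 [-0.9919378   0.02039818 -0.12507327]
 [ 0.12550564  0.02150382 -0.99185983]] [0.05518848 0.56146449 0.92560339]
```

View pics/scene0.png

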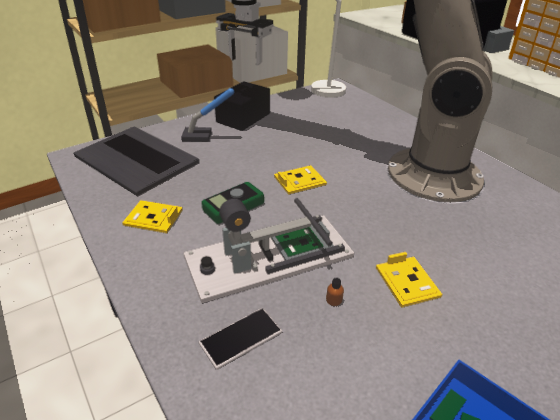

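View pics/top0.png

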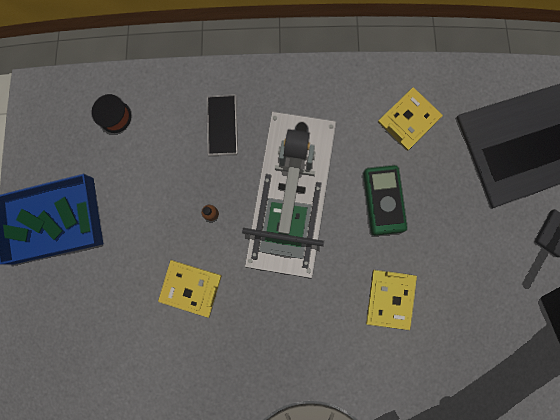

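The scene view shows the fixture with its closed gate at about (270,250), the weight at (236,214) and the bottle at (335,292). In the top view, the base corners are near (275,113), (335,121), (312,277) and (246,267). The bar runs from (244,232) to (323,243), the weight is at (296,143), the bottle at (209,213), the meter at (385,200) and the phone at (222,125).

```bash
cat >h.py <<'E'
import cv2,numpy as np
def cloud(d):
    h,w=d["range_z"].shape
    u,v=np.meshgrid(np.arange(w),np.arange(h))
    n=cv2.undistortPoints(np.stack([u,v],-1).reshape(-1,1,2).astype(float),d["mtx"],d["D"]).reshape(h,w,2)
    z=d["range_z"].astype(float)
    c=np.dstack([n[...,0]*z,n[...,1]*z,z])
    X=(c-d["t"])@d["R"]; X[z<=0]=np.nan
    return X
E
python3 - <<'E'
from h import *
for n in("top","scene"):
    d=dict(np.load(n+"0.npz"));X=cloud(d)
    if n=="top":
        m=np.zeros((420,560),np.uint8);cv2.fillPoly(m,[np.array([[268,104],[343,114],[330,285],[236,275]])],1)
        P0=X[380,200];print("bench",P0,X[60,150])
        P=X[m>0]
    else: 
        P=X.reshape(-1,3);P=P[np.linalg.norm(P[:,:2]-C,axis=1)<.25]
    b=P[(P[:,2]>.009)&(P[:,2]<.06)]
    if n=="top":
        r=cv2.minAreaRect(b[:,:2].astype(np.float32));print(r,cv2.boxPoints(r));C=np.array(r[0])
        L=max(r[1]);bx=cv2.boxPoints(r);e=[bx[1]-bx[0],bx[2]-bx[1]];e=max(e,key=np.linalg.norm);e=e/np.linalg.norm(e);e*=np.sign(e[0]);yv=np.array([-e[1],e[0]])
        O=C-.005*e;print("origin",O,"yaw",np.arctan2(e[1],e[0]))
    F=np.c_[(P[:,:2]-O)@e,(P[:,:2]-O)@yv,P[:,2]]
    s=lambda k:(k.sum(),np.percentile(F[k],[2,50,98],axis=0).round(4).tolist())
    print("base",s((F[:,2]>.009)&(F[:,2]<.02)))
    k=(F[:,0]<-.08)&(F[:,0]>-.13)&(F[:,2]>.06)&(F[:,2]<.11)&(abs(F[:,1])<.1);print("bar",s(k))
    for sg in(1,-1):print(" side",s(k&(F[:,1]*sg>.03)))
    print("weight",s((F[:,0]>.03)&(F[:,2]>.12)&(abs(F[:,1])<.05)))
    print("tab",s((F[:,0]<-.1)&(F[:,2]>.04)&(F[:,2]<.052)&(abs(F[:,1])<.03)))
    print("board",s((F[:,0]<.05)&(F[:,2]>.022)&(F[:,2]<.034)&(abs(F[:,1])<.03)))
    k=(F[:,0]>.1)&(abs(F[:,1])<.03)&(F[:,2]>.03)&(F[:,2]<.08);print("bumper",s(k))
    if n=="top":
      for q in[(213,209),(200,385),(125,222)]:print("by",X[q],(X[q][:2]-O)@e,(X[q][:2]-O)@yv)
E
```

```text
bench [ 0.1902534   0.24099442 -0.00040901] [0.94214044 0.36948392 0.00214032]
((0.6042506694793701, 0.031083032488822937), (0.1506378948688507, 0.35993409156799316), 79.58332824707031) [[ 0.4136316  -0.01045557]
 [ 0.7676336  -0.07553358]
 [ 0.7948698   0.07262164]
 [ 0.44086772  0.13769963]]
origin [0.59933308 0.03198706] yaw -0.18180521
base (np.int64(5252), [[-0.1716, -0.0734, 0.0123], [0.0398, -0.0118, 0.0159], [0.18, 0.0733, 0.0192]])
bar (np.int64(536), [[-0.1054, -0.0813, 0.0759], [-0.099, -0.0015, 0.081], [-0.0821, 0.0773, 0.0847]])
 side (np.int64(141), [[-0.1054, 0.0318, 0.076], [-0.0999, 0.0556, 0.081], [-0.094, 0.0801, 0.0847]])
 side (np.int64(155), [[-0.1053, -0.084, 0.0759], [-0.1001, -0.0577, 0.081], [-0.0942, -0.0315, 0.0836]])
weight (np.int64(659), [[0.0541, -0.022, 0.146], [0.0745, -0.0005, 0.1683], [0.1036, 0.0216, 0.1747]])
tab (np.int64(77), [[-0.1363, -0.0215, 0.043], [-0.1323, 0.0006, 0.0476], [-0.1285, 0.0201, 0.0511]])
board (np.int64(958), [[-0.1303, -0.0292, 0.0237], [-0.072, -0.0063, 0.0273], [0.0165, 0.0294, 0.0326]])
bumper (np.int64(77), [[0.1413, -0
[... 433 characters left out ...]
1024, -0.082, 0.0719], [-0.0946, 0.0087, 0.0789], [-0.0822, 0.084, 0.0818]])
 side (np.int64(121), [[-0.1031, 0.0309, 0.0703], [-0.0954, 0.0608, 0.0787], [-0.0914, 0.0847, 0.0815]])
 side (np.int64(86), [[-0.1023, -0.0853, 0.0736], [-0.0945, -0.0591, 0.0787], [-0.0907, -0.0319, 0.0817]])
weight (np.int64(768), [[0.059, -0.0196, 0.1239], [0.0866, 0.0198, 0.1573], [0.1084, 0.0245, 0.1718]])
tab (np.int64(64), [[-0.134, -0.0222, 0.0402], [-0.1289, 0.0014, 0.0455], [-0.1261, 0.0208, 0.0488]])
board (np.int64(900), [[-0.1186, -0.0286, 0.0226], [-0.0592, 0.0022, 0.0259], [0.0211, 0.0292, 0.0314]])
bumper (np.int64(133), [[0.1006, -0.0283, 0.0325], [0.1481, 0.0028, 0.043], [0.1613, 0.0289, 0.076]])
```

Request:
move_arm(
  plan=[
    [[1,3.1,0,0,0,0.05,1],[2,6.2,-0.1,0,0,0.1,1],[3,9.2,-0.2,0,0,0.14,1],[4,12.3,-0.3,0,0,0.19,1],[5.1,15.4,-0.5,0,0,0.236,1]],
  ],
)

```text
t: 0.52
tcp_pos: [0.3413, -0.4538, 0.1771]
tool_rot: [-2.96, -1.052, 0.0]
wrist_force: [0.8, -0.4, 0.7]
grip_width: 0.094
grip_force: 0.0
```

Request:
move_arm(
  plan=[
    [[1,3.1,0,0,0,0.05,1],[2,6.2,-0.1,0,0,0.1,1],[3,9.2,-0.2,0,0,0.14,1],[4,12.3,-0.3,0,0,0.19,1],[5.1,15.4,-0.5,0,0,0.236,1]],
  ],
)

```text
t: 0.93
tcp_pos: [0.3924, -0.2998, 0.1723]
tool_rot: [2.816, 1.393, -0.0]
wrist_force: [0.6, -0.5, 0.7]
grip_width: 0.0944
grip_force: 0.0
```

Request:
move_arm(
  plan=[
    [[1,3.1,0,0,0,0.05,1],[2,6.2,-0.1,0,0,0.1,1],[3,9.2,-0.2,0,0,0.14,1],[4,12.3,-0.3,0,0,0.19,1],[5.1,15.4,-0.5,0,0,0.236,1]],
  ],
)

```text
t: 1.35
tcp_pos: [0.4434, -0.1458, 0.1673]
tool_rot: [2.632, 1.715, -0.0]
wrist_force: [1.0, 0.4, 0.1]
grip_width: 0.0939
grip_force: 0.0
```

Request:
move_arm(
  plan=[
    [[1,3.1,0,0,0,0.05,1],[2,6.2,-0.1,0,0,0.1,1],[3,9.2,-0.2,0,0,0.14,1],[4,12.3,-0.3,0,0,0.19,1],[5,15.3,-0.5,0,0,0.236,1]],
  ],
)

```text
t: 1.77
tcp_pos: [0.4935, 0.0074, 0.1623]
tool_rot: [2.412, 2.013, 0.0]
wrist_force: [0.8, -0.1, 0.5]
grip_width: 0.094
grip_force: 0.0
```

Request:
move_arm(
  plan=[
    [[0,0,-2.5,0,0,0,1],[0,0,-5,0,0,0,1],[0,0,-7,0,0,0,1],[0,0,-9,0,0,0,0],[0,0,-9.8,0,0,0,-0.3]],
  ],
)

```text
t: 2.18
tcp_pos: [0.4919, 0.0057, 0.0618]
tool_rot: [-2.412, -2.009, 0.004]
wrist_force: [0.2, -0.1, 0.2]
grip_width: 0.084
grip_force: 0.0
```

Request:
move_arm(
  plan=[
    [[0,0,0,0,0,0,-0.6],[0,0,0,0,0,0,-0.6],[0,0,0,0,0,0,-0.6],[0,0,0,0,0,0,-0.6],[0,0,0,0,0,0,-0.6]],
  ],
)

```text
t: 2.6
tcp_pos: [0.494, 0.0056, 0.0652]
tool_rot: [2.414, 2.009, 0.002]
wrist_force: [0.5, 0.2, 0.0]
grip_width: 0.0509
grip_force: 0.0
```

Request:
move_arm(
  plan=[
    [[0,0,0,0,0,0,-0.8],[0,0,0,0,0,0,-1],[0,0,0,0,0,0,-1],[0,0,0,0,0,0,-1],[0,0,0,0,0,0,-1]],
  ],
)

```text
t: 3.02
tcp_pos: [0.4934, 0.0057, 0.0643]
tool_rot: [-2.414, -2.01, -0.0]
wrist_force: [-0.4, 0.4, 0.2]
grip_width: 0.0172
grip_force: 0.0
```

Request:
move_arm(
  plan=[
    [[0,0,0,0,0,0,-1],[0,0,0,0,0,0,-1],[0,0,0,0,0,0,-1],[0,0,0,0,0,0,-1]],
  ],
)

```text
t: 3.35
tcp_pos: [0.4934, 0.0057, 0.0642]
tool_rot: [-2.414, -2.01, 0.0]
wrist_force: [-1.4, 0.6, -0.1]
grip_width: 0.0006
grip_force: 0.0
```

```bash
python3 - <<'E'
from station import arm,eyes
import cv2,numpy as np
d=eyes.snapshot("scene");np.savez("s1.npz",**d)
cv2.imwrite("pics/s1.png",cv2.resize(d["frame"][180:310,170:370,::-1],None,fx=4,fy=4,interpolation=cv2.INTER_CUBIC))
E
```

```text
(no output)
```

View pics/s1.png

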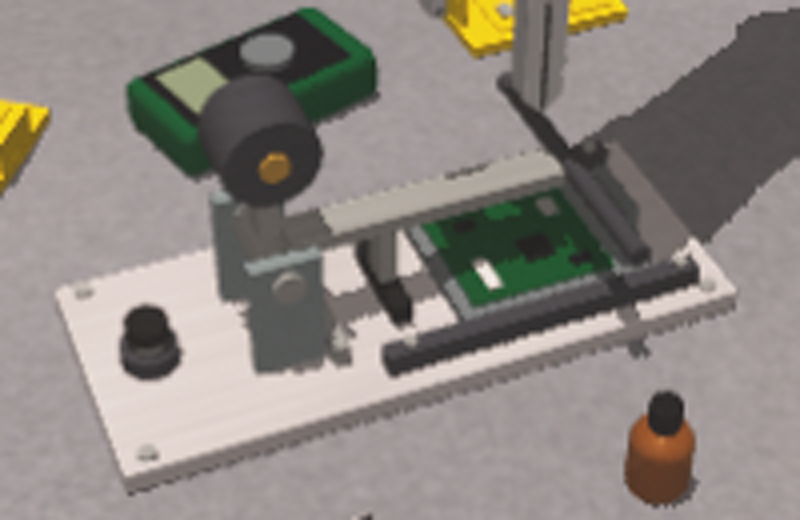

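```bash
cat >>h.py <<'E'
O=np.array([.5993,.0320]);e=np.array([np.cos(.1818),-np.sin(.1818)]);yv=np.array([-e[1],e[0]])
def fix(X): return np.dstack([(X[...,:2]-O)@e,(X[...,:2]-O)@yv,X[...,2]])
E
python3 - <<'E'
from h import *
for f in("scene0.npz","s1.npz"):
    d=dict(np.load(f));F=fix(cloud(d))
    P=F.reshape(-1,3);k=(P[:,0]>-.13)&(P[:,0]<-.08)&(abs(P[:,1])<.1)&(P[:,2]>.06)&(P[:,2]<.1)
    for y in np.arange(-.09,.09,.015):
        q=P[k&(P[:,1]>y)&(P[:,1]<y+.015)];print(round(y,3),len(q),np.percentile(q,[5,50,95],axis=0).round(3).tolist() if len(q) else 0)
# finger column
for r in range(180,214,3): print(r,[F[r,c].round(3).tolist() for c in (300,304,308)])
E
```

```text
-0.09 17 [[-0.102, -0.086, 0.076], [-0.094, -0.081, 0.079], [-0.091, -0.076, 0.08]]
-0.075 24 [[-0.1, -0.074, 0.075], [-0.094, -0.067, 0.079], [-0.091, -0.06, 0.082]]
-0.06 22 [[-0.1, -0.059, 0.074], [-0.095, -0.051, 0.079], [-0.092, -0.046, 0.081]]
-0.045 23 [[-0.101, -0.043, 0.075], [-0.095, -0.039, 0.079], [-0.091, -0.031, 0.081]]
-0.03 24 [[-0.1, -0.029, 0.074], [-0.095, -0.023, 0.079], [-0.091, -0.015, 0.082]]
-0.015 39 [[-0.101, -0.014, 0.077], [-0.093, -0.006, 0.079], [-0.082, -0.001, 0.081]]
0.0 47 [[-0.1, 0.001, 0.072], [-0.088, 0.009, 0.079], [-0.081, 0.013, 0.082]]
0.015 28 [[-0.1, 0.016, 0.073], [-0.094, 0.022, 0.079], [-0.092, 0.027, 0.081]]
0.03 30 [[-0.102, 0.031, 0.075], [-0.095, 0.038, 0.079], [-0.092, 0.045, 0.081]]
0.045 29 [[-0.1, 0.047, 0.075], [-0.095, 0.053, 0.079], [-0.091, 0.06, 0.081]]
0.06 27 [[-0.101, 0.061, 0.075], [-0.095, 0.068, 0.079], [-0.092, 0.073, 0.081]]
0.075 35 [[-0.103, 0.076, 0.069], [-0.097, 0.083, 0.077], [-0.092, 0.085, 0.081]]
-0.09 14 [[-0.099, -0.087, 0.075], [-0.094, -0.081, 0.078], [-0.092, -0.076, 0.082]]
-0.075 14 [[-0.095, -0.075, 0
[... 1124 characters left out ...]
 -0.042, 0.138], [-0.092, -0.036, 0.14], [-0.102, -0.036, 0.138]]
192 [[-0.084, -0.04, 0.131], [-0.092, -0.037, 0.131], [-0.103, -0.037, 0.128]]
195 [[-0.086, -0.042, 0.122], [-0.094, -0.038, 0.122], [-0.104, -0.038, 0.119]]
198 [[-0.086, -0.041, 0.114], [-0.094, -0.038, 0.114], [-0.103, -0.036, 0.112]]
201 [[-0.086, -0.042, 0.105], [-0.094, -0.036, 0.106], [-0.105, -0.038, 0.102]]
204 [[-0.085, -0.039, 0.098], [-0.095, -0.037, 0.097], [-0.104, -0.035, 0.096]]
207 [[-0.093, -0.053, 0.078], [-0.096, -0.039, 0.086], [-0.159, -0.136, 0.0]]
210 [[-0.135, -0.134, -0.002], [-0.095, -0.037, 0.08], [-0.153, -0.124, 0.0]]
213 [[-0.13, -0.124, -0.003], [-0.091, -0.027, 0.079], [-0.098, -0.021, 0.081]]
```

```bash
python3 - <<'E'
from station import arm,eyes
from h import *
print(arm.finger_overhang,[a for a in dir(arm) if a[0]!='_'])
d=eyes.snapshot("top");F=fix(cloud(d))
d2=dict(np.load("s1.npz"));F2=fix(cloud(d2))
# fingertip lower edge per column in scene
for c in range(296,314,2):
    col=[(r,*F2[r,c].round(3)) for r in range(200,214)]
    print(c,[(x[0],float(x[1]),float(x[2]),float(x[3])) for x in col if abs(x[2]+.04)<.012])
s=arm.get_state();print(s["tcp_pos"],s["joint_pos"])
E
```

```text
0.008 ['PlanningError', 'finger_overhang', 'get_state', 'hand_in']
296 []
298 [(200, -0.084, -0.047, 0.105), (201, -0.086, -0.051, 0.099), (202, -0.086, -0.05, 0.096)]
300 [(200, -0.086, -0.042, 0.108), (201, -0.086, -0.042, 0.105), (202, -0.086, -0.04, 0.103), (203, -0.086, -0.04, 0.1), (204, -0.085, -0.039, 0.098), (208, -0.092, -0.051, 0.077), (209, -0.091, -0.05, 0.075)]
302 [(200, -0.089, -0.037, 0.11), (201, -0.088, -0.034, 0.109), (202, -0.089, -0.037, 0.104), (203, -0.089, -0.037, 0.101), (204, -0.089, -0.037, 0.099), (205, -0.089, -0.036, 0.097), (206, -0.091, -0.039, 0.091), (207, -0.096, -0.048, 0.08), (208, -0.095, -0.046, 0.079), (209, -0.093, -0.042, 0.08), (210, -0.093, -0.042, 0.077), (211, -0.092, -0.04, 0.075), (212, -0.092, -0.039, 0.074)]
304 [(200, -0.094, -0.037, 0.108), (201, -0.094, -0.036, 0.106), (202, -0.095, -0.038, 0.102), (203, -0.095, -0.038, 0.099), (204, -0.095, -0.037, 0.097), (205, -0.095, -0.038, 0.093), (206, -0.094, -0.036, 0.092), (207, -0.096, -0.039, 0.086), (208, -0.098, -0.043, 0.08), (209, -0.096, -0.039, 0.081), (210, -0.095, -0.037, 0.08), (211, -0.095, -0.035, 0.078), (212, -0.093, -0.031, 0.079)]
306 [(200, -0.099, -0.037, 0.107), (201, -0.1, -0.038, 0.103), (202, -0.099, -0.037, 0.101), (203, -0.099, -0.037, 0.099), (204, -0.101, -0.039, 0.094), (205, -0.1, -0.037, 0.093), (206, -0.101, -0.04, 0.087), (207, -0.099, -0.035, 0.088), (209, -0.102, -0.039, 0.079), (211, -0.097, -0.03, 0.081)]
308 [(200, -0.104, -0.036, 0.106), (201, -0.105, -0.038, 0.102), (202, -0.105, -0.039, 0.099), (203, -0.104, -0.036, 0.098), (204, -0.104, -0.035, 0.096), (205, -0.104, -0.035, 0.093)]
310 [(200, -0.111, -0.039, 0.102), (201, -0.109, -0.037, 0.102), (202, -0.11, -0.037, 0.098)]
312 []
[0.49340183 0.00568234 0.06425309] [ 0.24018553  0.31514621 -0.44355287  2.09232977  0.19176381  0.77220099
 -0.50437699]
```

Request:
move_arm(
  plan=[
    [[0,0,1.5,0,0,0,0],[0,0,3,0,0,0,0.5],[0,0,3,0,0,0,0.5],[0,0,3,0,0,0,0.5],[0,0,3,0,0,0,0.5]],
  ],
)

```text
t: 3.87
tcp_pos: [0.4932, 0.0056, 0.0938]
tool_rot: [-2.414, -2.01, 0.0]
wrist_force: [-0.1, 0.9, 0.1]
grip_width: 0.0303
grip_force: 0.0
```

Request:
move_arm(
  plan=[
    [[0,0,0,0,0,0,0.5],[0,0,0,0,0,0,0.5],[0,0,0,0,0,0,0.5],[0,0,0,0,0,0,0.5],[0,0,0,0,0,0,0.5]],
  ],
)

```text
t: 4.28
tcp_pos: [0.4933, 0.0057, 0.0941]
tool_rot: [-2.414, -2.01, 0.0]
wrist_force: [0.2, 0.4, -0.0]
grip_width: 0.0635
grip_force: 0.0
```

```bash
python3 - <<'E'
from station import arm,eyes
from h import *
d=eyes.snapshot("scene");F=fix(cloud(d));print(arm.get_state()["tcp_pos"],arm.get_state()["grip_width"])
P=F.reshape(-1,3);k=(abs(P[:,1]+.043)<.02)&(P[:,2]>.087)&(P[:,2]<.19)&(abs(P[:,0]+.1)<.07)
for x in np.arange(-.17,-.03,.01):
    q=P[k&(P[:,0]>x)&(P[:,0]<x+.01)]
    if len(q):print(round(x,3),len(q),q[:,2].min().round(3),q[:,2].max().round(3))
cv2.imwrite("pics/s2.png",cv2.resize(d["frame"][130:260,220:380,::-1],None,fx=4,fy=4,interpolation=cv2.INTER_CUBIC))
E
```

```text
[0.49338171 0.00574135 0.09414471] 0.06774415620708003
-0.15 18 0.126 0.189
-0.14 157 0.118 0.19
-0.13 53 0.118 0.188
-0.07 61 0.117 0.189
-0.06 152 0.124 0.19
```

View pics/s2.png

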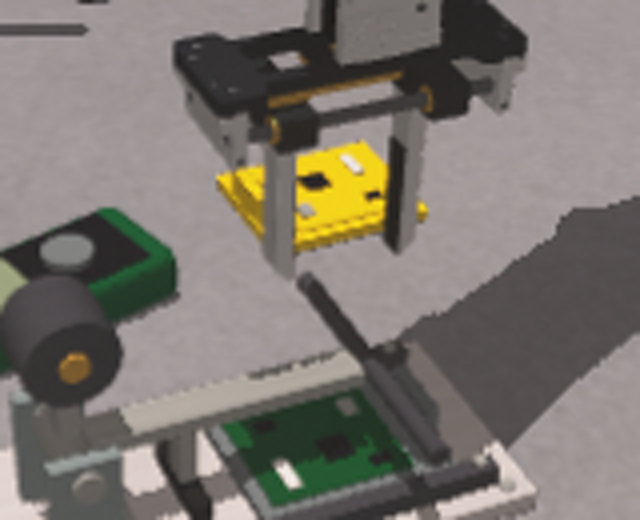

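The stated finger geometry doesn't match the pictures. The fingertips sit at z ≈ 0.117 (around (280,275) and (400,248) in the crop) while the TCP reads 0.094. That puts them about 31 mm higher than stated, so the close passed above the bar. I'll use the measured offset, tip = TCP + 23 mm, and descend deeper.

Request:
move_arm(
  plan=[
    [[0,0,-1.5,0,0,0,0.5],[0,0,-3,0,0,0,0.5],[0,0,-4.5,0,0,0,0.2],[0,0,-5.6,0,0,0,0],[0,0,-6.1,0,0,0,-0.2]],
  ],
)

```text
t: 4.75
tcp_pos: [0.4927, 0.0057, 0.0319]
tool_rot: [-2.413, -2.01, 0.002]
wrist_force: [0.2, 0.1, 0.0]
grip_width: 0.054
grip_force: 0.0
```

Request:
move_arm(
  plan=[
    [[0,0,0,0,0,0,-0.6],[0,0,0,0,0,0,-0.6],[0,0,0,0,0,0,-0.7],[0,0,0,0,0,0,-0.7],[0,0,0,0,0,0,-0.7]],
  ],
)

```text
t: 5.17
tcp_pos: [0.4938, 0.0057, 0.0338]
tool_rot: [2.414, 2.01, 0.001]
wrist_force: [-0.4, 0.3, 0.1]
grip_width: 0.0208
grip_force: 0.0
```

Request:
move_arm(
  plan=[
    [[0,0,0,0,0,0,-0.8],[0,0,0,0,0,0,-1],[0,0,0,0,0,0,-1],[0,0,0,0,0,0,-1]],
  ],
)

```text
t: 5.5
tcp_pos: [0.4938, 0.0056, 0.0336]
tool_rot: [2.414, 2.01, 0.001]
wrist_force: [0.6, -0.5, 6.2]
grip_width: 0.011
grip_force: 30.0
```

```bash
python3 - <<'E'
from h import *
def tab(ths):
    p=lambda t:np.array([*(18*(1-np.cos(t))*e),18*np.sin(t)])
    for i in range(0,len(ths)-1,5):
        print(f"{ths[i]:.2f}",[[*(p(t)-p(ths[i])).round(2).tolist(),0,0,0,-1] for t in ths[i+1:i+6]])
tab(np.arange(0,1.21,.04))
tab(np.arange(1.2,1.72,.02))
E
```

```text
0.00 [[0.01, -0.0, 0.72, 0, 0, 0, -1], [0.06, -0.01, 1.44, 0, 0, 0, -1], [0.13, -0.02, 2.15, 0, 0, 0, -1], [0.23, -0.04, 2.87, 0, 0, 0, -1], [0.35, -0.06, 3.58, 0, 0, 0, -1]]
0.20 [[0.15, -0.03, 0.7, 0, 0, 0, -1], [0.34, -0.06, 1.4, 0, 0, 0, -1], [0.55, -0.1, 2.09, 0, 0, 0, -1], [0.78, -0.14, 2.76, 0, 0, 0, -1], [1.04, -0.19, 3.43, 0, 0, 0, -1]]
0.40 [[0.29, -0.05, 0.66, 0, 0, 0, -1], [0.6, -0.11, 1.3, 0, 0, 0, -1], [0.94, -0.17, 1.93, 0, 0, 0, -1], [1.31, -0.24, 2.55, 0, 0, 0, -1], [1.69, -0.31, 3.15, 0, 0, 0, -1]]
0.60 [[0.41, -0.08, 0.59, 0, 0, 0, -1], [0.85, -0.16, 1.15, 0, 0, 0, -1], [1.3, -0.24, 1.71, 0, 0, 0, -1], [1.78, -0.33, 2.24, 0, 0, 0, -1], [2.28, -0.42, 2.75, 0, 0, 0, -1]]
0.80 [[0.52, -0.1, 0.49, 0, 0, 0, -1], [1.05, -0.19, 0.96, 0, 0, 0, -1], [1.61, -0.3, 1.41, 0, 0, 0, -1], [2.18, -0.4, 1.83, 0, 0, 0, -1], [2.77, -0.51, 2.23, 0, 0, 0, -1]]
1.00 [[0.6, -0.11, 0.38, 0, 0, 0, -1], [1.22, -0.22, 0.73, 0, 0, 0, -1], [1.85, -0.34, 1.06, 0, 0, 0, -1], [2.5, -0.46, 1.36, 0, 0, 0, -1], [3.15, -0.58, 1.63, 0, 0, 0, -1]]
1.20 [[0.33, -0.06, 0.13, 0, 0, 0, -1], [0.66, -0.12, 0.25, 0, 0, 0, -1], [1.0, -0.18, 0.36, 0, 0, 0, -1], [1.34, -0.25, 0.47, 0, 0, 0, -1], [1.68, -0.31, 0.57, 0, 0, 0, -1]]
1.30 [[0.34, -0.06, 0.09, 0, 0, 0, -1], [0.69, -0.13, 0.18, 0, 0, 0, -1], [1.03, -0.19, 0.26, 0, 0, 0, -1], [1.38, -0.25, 0.33, 0, 0, 0, -1], [1.73, -0.32, 0.39, 0, 0, 0, -1]]
1.40 [[0.35, -0.06, 0.06, 0, 0, 0, -1], [0.7, -0.13, 0.11, 0, 0, 0, -1], [1.05, -0.19, 0.15, 0, 0, 0, -1], [1.4, -0.26, 0.19, 0, 0, 0, -1], [1.76, -0.32, 0.22, 0, 0, 0, -1]]
1.50 [[0.35, -0.06, 0.02, 0, 0, 0, -1], [0.71, -0.13, 0.04, 0, 0, 0, -1], [1.06, -0.2, 0.04, 0, 0, 0, -1], [1.42, -0.26, 0.04, 0, 0, 0, -1], [1.77, -0.33, 0.04, 0, 0, 0, -1]]
1.60 [[0.35, -0.07, -0.01, 0, 0, 0, -1], [0.71, -0.13, -0.04, 0, 0, 0, -1], [1.06, -0.19, -0.06, 0, 0, 0, -1], [1.41, -0.26, -0.1, 0, 0, 0, -1], [1.76, -0.32, -0.14, 0, 0, 0, -1]]
```

Request:
move_arm(
  plan=[
    [[0,0,0.2,0,0,0,-1],[0.01,0,0.7,0,0,0,-1],[0.06,-0.01,1.44,0,0,0,-1],[0.13,-0.02,2.15,0,0,0,-1],[0.23,-0.04,2.87,0,0,0,-1]],
  ],
)

```text
t: 5.92
tcp_pos: [0.496, 0.0052, 0.0623]
tool_rot: [2.414, 2.01, 0.0]
wrist_force: [6.0, -2.4, -5.2]
grip_width: 0.0113
grip_force: 30.0
```

Request:
move_arm(
  plan=[
    [[0.14,-0.02,0.71,0,0,0,-1],[0.3,-0.05,1.41,0,0,0,-1],[0.5,-0.08,2.1,0,0,0,-1],[0.72,-0.13,2.8,0,0,0,-1],[0.96,-0.17,3.47,0,0,0,-1]],
  ],
)

```text
t: 6.33
tcp_pos: [0.5047, 0.0035, 0.097]
tool_rot: [-2.414, -2.01, 0.002]
wrist_force: [-1.9, -2.3, -3.0]
grip_width: 0.0109
grip_force: 30.0
```

Request:
move_arm(
  plan=[
    [[0.26,-0.05,0.67,0,0,0,-1],[0.26,-0.05,0.67,0,0,0,-1]],
  ],
)

```text
t: 6.5
tcp_pos: [0.5075, 0.003, 0.1044]
tool_rot: [-2.414, -2.01, 0.002]
wrist_force: [-5.9, -1.3, 0.7]
grip_width: 0.0113
grip_force: 30.0
```

Request:
move_arm(
  plan=[
    [[0.29,-0.05,0.66,0,0,0,-1],[0.6,-0.11,1.3,0,0,0,-1],[0.94,-0.17,1.93,0,0,0,-1],[1.31,-0.24,2.55,0,0,0,-1],[1.69,-0.31,3.15,0,0,0,-1]],
  ],
)

```text
t: 6.92
tcp_pos: [0.5232, 0.0001, 0.1353]
tool_rot: [-2.412, -2.009, 0.005]
wrist_force: [-13.5, -0.3, 5.2]
grip_width: 0.011
grip_force: 30.0
```

Request:
move_arm(
  plan=[
    [[0.33,-0.06,0.65,0,0,0,-1],[0.77,-0.14,1.21,0,0,0,-1],[1.22,-0.23,1.77,0,0,0,-1],[1.7,-0.32,2.3,0,0,0,-1],[2.2,-0.41,2.81,0,0,0,-1]],
  ],
)

```text
t: 7.33
tcp_pos: [0.5454, -0.0039, 0.1639]
tool_rot: [-2.412, -2.009, 0.004]
wrist_force: [-18.1, 0.4, 14.2]
grip_width: 0.011
grip_force: 30.0
```

Request:
move_arm(
  plan=[
    [[-0.07,0.01,0.07,0,0,0,-1],[-0.14,0.03,0.14,0,0,0,-1],[-0.14,0.03,0.14,0,0,0,-1]],
  ],
)

```text
t: 7.58
tcp_pos: [0.5462, -0.004, 0.1649]
tool_rot: [2.414, 2.01, 0.002]
wrist_force: [1.9, -1.9, -2.9]
grip_width: 0.011
grip_force: 30.0
```

Request:
move_arm(
  plan=[
    [[0.5,-0.1,0.49,0,0,0,-1],[1.03,-0.19,0.97,0,0,0,-1],[1.58,-0.29,1.42,0,0,0,-1],[2.15,-0.4,1.85,0,0,0,-1],[2.73,-0.51,2.26,0,0,0,-1]],
  ],
)

```text
t: 8.0
tcp_pos: [0.5731, -0.0089, 0.1879]
tool_rot: [-2.414, -2.01, 0.0]
wrist_force: [-6.2, -0.6, 5.1]
grip_width: 0.011
grip_force: 30.0
```

Request:
move_arm(
  plan=[
    [[0.55,-0.1,0.43,0,0,0,-1],[1.17,-0.21,0.79,0,0,0,-1],[1.8,-0.33,1.13,0,0,0,-1],[2.12,-0.39,1.29,0,0,0,-1],[2.44,-0.45,1.44,0,0,0,-1]],
  ],
)

```text
t: 8.42
tcp_pos: [0.5977, -0.0134, 0.2017]
tool_rot: [-2.414, -2.01, -0.0]
wrist_force: [-1.7, -2.4, 2.2]
grip_width: 0.011
grip_force: 30.0
```

Request:
move_arm(
  plan=[
    [[0.32,-0.06,0.15,0,0,0,-1],[0.64,-0.12,0.29,0,0,0,-1],[0.64,-0.12,0.29,0,0,0,-1]],
  ],
)

```text
t: 8.67
tcp_pos: [0.6042, -0.0146, 0.2046]
tool_rot: [2.414, 2.01, 0.001]
wrist_force: [-2.3, -1.4, 4.2]
grip_width: 0.0113
grip_force: 30.0
```

Request:
move_arm(
  plan=[
    [[0.33,-0.06,0.15,0,0,0,-1],[0.66,-0.12,0.28,0,0,0,-1],[1.0,-0.18,0.4,0,0,0,-1],[1.34,-0.25,0.51,0,0,0,-1],[1.68,-0.31,0.61,0,0,0,-1]],
  ],
)

```text
t: 9.08
tcp_pos: [0.6207, -0.0177, 0.2105]
tool_rot: [-2.414, -2.01, -0.0]
wrist_force: [-1.7, -1.2, 3.1]
grip_width: 0.0112
grip_force: 30.0
```

```bash
python3 - <<'E'
from h import *
for n in("scene0.npz","top0.npz"):
    P=fix(cloud(dict(np.load(n)))).reshape(-1,3)
    q=P[(abs(P[:,0]-.149)<.011)&(abs(P[:,1])<.011)];z=np.sort(q[:,2]);print(n,len(z),z[-12:].round(4),np.median(z))
E
```

```text
scene0.npz 102 [0.0442 0.0442 0.0443 0.0443 0.0445 0.0448 0.0448 0.0449 0.045  0.045
 0.0451 0.0462] 0.041729613392053305
top0.npz 75 [0.0465 0.0465 0.0466 0.0467 0.0467 0.0472 0.0472 0.0479 0.0484 0.0485
 0.0489 0.0493] 0.04508352435911459
```

Request:
move_arm(
  plan=[
    [[0.34,-0.06,0.1,0,0,0,-1],[0.69,-0.13,0.19,0,0,0,-1],[1.03,-0.19,0.27,0,0,0,-1],[1.38,-0.25,0.34,0,0,0,-1],[1.73,-0.32,0.4,0,0,0,-1]],
  ],
)

```text
t: 9.5
tcp_pos: [0.638, -0.021, 0.2144]
tool_rot: [2.414, 2.01, 0.0]
wrist_force: [-1.3, 0.7, 1.4]
grip_width: 0.0107
grip_force: 30.0
```

Request:
move_arm(
  plan=[
    [[0.35,-0.06,0.07,0,0,0,-1],[0.7,-0.13,0.13,0,0,0,-1],[1.05,-0.19,0.17,0,0,0,-1],[1.2,-0.22,0.19,0,0,0,-1],[1.2,-0.22,0.19,0,0,0,-1]],
  ],
)

```text
t: 9.92
tcp_pos: [0.6501, -0.0232, 0.2163]
tool_rot: [2.414, 2.01, 0.0]
wrist_force: [0.2, -0.8, 2.0]
grip_width: 0.0111
grip_force: 30.0
```

Request:
move_arm(
  plan=[
    [[0.2,-0.04,0.02,0,0,0,-1],[0.4,-0.07,0.03,0,0,0,-1],[0.6,-0.11,0.04,0,0,0,-1],[0.8,-0.15,0.05,0,0,0,-1],[1.0,-0.18,0.06,0,0,0,-1]],
  ],
)

```text
t: 10.33
tcp_pos: [0.6598, -0.025, 0.2169]
tool_rot: [-2.414, -2.01, 0.0]
wrist_force: [-0.8, -1.0, 1.0]
grip_width: 0.0107
grip_force: 30.0
```

Request:
move_arm(
  plan=[
    [[0.1,-0.02,0,0,0,0,-1],[0.2,-0.04,0.01,0,0,0,-1],[0.3,-0.06,0.01,0,0,0,-1],[0.3,-0.06,0.01,0,0,0,-1]],
  ],
)

```text
t: 10.67
tcp_pos: [0.6628, -0.0255, 0.2169]
tool_rot: [-2.414, -2.01, -0.0]
wrist_force: [0.6, -1.0, 0.4]
grip_width: 0.0111
grip_force: 30.0
```

Request:
move_arm(
  plan=[
    [[0.1,-0.02,0,0,0,0,-1],[0.2,-0.04,0,0,0,0,-1],[0.3,-0.06,0,0,0,0,-1],[0.4,-0.07,0,0,0,0,-1],[0.4,-0.07,0,0,0,0,-1]],
  ],
)

```text
t: 11.08
tcp_pos: [0.6668, -0.0262, 0.217]
tool_rot: [2.414, 2.01, 0.0]
wrist_force: [-0.1, -1.1, 0.6]
grip_width: 0.0111
grip_force: 30.0
```

Request:
move_arm(
  plan=[
    [[0.1,-0.02,0,0,0,0,-1],[0.2,-0.04,0,0,0,0,-1],[0.3,-0.06,0,0,0,0,-1],[0.3,-0.06,0,0,0,0,-1],[0.3,-0.06,0,0,0,0,-1]],
  ],
)

```text
t: 11.5
tcp_pos: [0.6697, -0.0268, 0.2169]
tool_rot: [-2.414, -2.01, -0.0]
wrist_force: [0.1, -0.2, -1.1]
grip_width: 0.0111
grip_force: 30.0
```

Request:
move_arm(
  plan=[
    [[0.05,-0.01,0,0,0,0,-1],[0.1,-0.02,-0.01,0,0,0,-1],[0.1,-0.02,-0.01,0,0,0,-1],[0.1,-0.02,-0.01,0,0,0,-1]],
  ],
)

```text
t: 11.83
tcp_pos: [0.6707, -0.027, 0.2169]
tool_rot: [-2.414, -2.01, -0.0]
wrist_force: [1.5, -1.0, -0.8]
grip_width: 0.0109
grip_force: 30.0
```

Request:
move_arm(
  plan=[
    [[0.05,-0.01,0,0,0,0,-1],[0.1,-0.02,0,0,0,0,-1],[0.1,-0.02,0,0,0,0,-1],[0.1,-0.02,0,0,0,0,-1]],
  ],
)

```text
t: 12.17
tcp_pos: [0.6717, -0.0271, 0.2168]
tool_rot: [-2.414, -2.01, -0.0]
wrist_force: [1.6, 0.2, -0.5]
grip_width: 0.0109
grip_force: 30.0
```

Request:
move_arm(
  plan=[
    [[0.05,-0.01,0,0,0,0,-1],[0.1,-0.02,0,0,0,0,-1],[0.1,-0.02,0,0,0,0,-1],[0.1,-0.02,0,0,0,0,-1]],
  ],
)

```text
t: 12.5
tcp_pos: [0.6726, -0.0273, 0.2168]
tool_rot: [-2.414, -2.01, -0.0]
wrist_force: [0.0, 0.7, -1.7]
grip_width: 0.0111
grip_force: 30.0
```

```bash
python3 - <<'E'
from station import arm,eyes
from h import *
from scipy.optimize import least_squares
for n in("scene","top"):
    d=eyes.snapshot(n);P=fix(cloud(d)).reshape(-1,3)
    w0=np.array([.15,.073])
    q=P[(abs(P[:,1])<.018)&(abs(np.hypot(P[:,0]-w0[0],P[:,2]-w0[1])-.027)<.01)&(P[:,2]>.055)]
    r=least_squares(lambda c:np.hypot(q[:,0]-c[0],q[:,2]-c[1])-.027,w0,loss="soft_l1",f_scale=.002)
    print(n,len(q),r.x.round(4),"underside",(r.x[1]-.027).round(4))
    if n=="scene":cv2.imwrite("pics/s3.png",cv2.resize(d["frame"][190:290,170:290,::-1],None,fx=5,fy=5,interpolation=cv2.INTER_CUBIC))
E
```

```text
scene 354 [0.1505 0.0732] underside 0.0462
top 119 [0.1501 0.0746] underside 0.0476
```

View pics/s3.png

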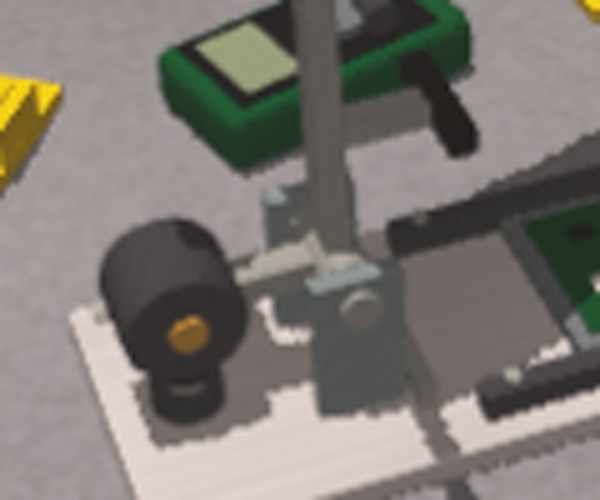

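The crop shows the weight, around (175,295), almost touching the bumper at (187,385). The remaining gap is about 1 to 1.5 mm. I'll keep going in millimetre steps.

Request:
move_arm(
  plan=[
    [[0.05,-0.01,0,0,0,0,-1],[0.1,-0.02,0,0,0,0,-1],[0.1,-0.02,0,0,0,0,-1],[0.1,-0.02,0,0,0,0,-1]],
  ],
)

```text
t: 12.93
tcp_pos: [0.6737, -0.0276, 0.2169]
tool_rot: [2.414, 2.01, 0.0]
wrist_force: [1.3, -0.2, 0.2]
grip_width: 0.0112
grip_force: 30.0
```

Request:
move_arm(
  plan=[
    [[0.05,-0.01,0,0,0,0,-1],[0.1,-0.02,0,0,0,0,-1],[0.1,-0.02,0,0,0,0,-1],[0.1,-0.02,0,0,0,0,-1]],
  ],
)

```text
t: 13.27
tcp_pos: [0.6747, -0.0278, 0.2169]
tool_rot: [-2.414, -2.01, -0.0]
wrist_force: [0.9, 1.0, -0.8]
grip_width: 0.0109
grip_force: 30.0
```

Request:
move_arm(
  plan=[
    [[0.05,-0.01,0,0,0,0,-1],[0.1,-0.02,0,0,0,0,-1],[0.1,-0.02,0,0,0,0,-1],[0.1,-0.02,0,0,0,0,-1]],
  ],
)

```text
t: 13.6
tcp_pos: [0.6757, -0.028, 0.2169]
tool_rot: [-2.414, -2.01, -0.0]
wrist_force: [1.1, 1.2, -0.3]
grip_width: 0.0107
grip_force: 30.0
```

Request:
move_arm(
  plan=[
    [[0.05,-0.01,0,0,0,0,-1],[0.1,-0.02,0,0,0,0,-1],[0.1,-0.02,0,0,0,0,-1],[0.1,-0.02,0,0,0,0,-1]],
  ],
)

```text
t: 13.93
tcp_pos: [0.6766, -0.0281, 0.2169]
tool_rot: [-2.414, -2.01, -0.0]
wrist_force: [1.2, 2.4, -0.8]
grip_width: 0.011
grip_force: 30.0
```

Request:
move_arm(
  plan=[
    [[0.05,-0.01,0,0,0,0,-1],[0.1,-0.02,0,0,0,0,-1],[0.1,-0.02,0,0,0,0,-1],[0.1,-0.02,0,0,0,0,-1]],
  ],
)

```text
t: 14.27
tcp_pos: [0.6777, -0.0283, 0.2169]
tool_rot: [2.414, 2.01, 0.0]
wrist_force: [2.6, 1.6, -0.8]
grip_width: 0.0113
grip_force: 30.0
```

Request:
move_arm(
  plan=[
    [[0.05,-0.01,0,0,0,0,-1],[0.1,-0.02,0,0,0,0,-1],[0.1,-0.02,0,0,0,0,-1],[0.1,-0.02,0,0,0,0,-1]],
  ],
)

```text
t: 14.6
tcp_pos: [0.6787, -0.0285, 0.2169]
tool_rot: [-2.414, -2.01, -0.0]
wrist_force: [1.2, 2.6, -0.8]
grip_width: 0.0109
grip_force: 30.0
```

Request:
move_arm(
  plan=[
    [[0.05,-0.01,0,0,0,0,-1],[0.1,-0.02,0,0,0,0,-1],[0.1,-0.02,0,0,0,0,-1],[0.1,-0.02,0,0,0,0,-1]],
  ],
)

```text
t: 14.93
tcp_pos: [0.6796, -0.0287, 0.2168]
tool_rot: [-2.414, -2.01, -0.0]
wrist_force: [0.6, 2.8, -1.6]
grip_width: 0.0112
grip_force: 30.0
```

```bash
python3 - <<'E'
from station import arm,eyes
from h import *
from scipy.optimize import least_squares
for n in("scene","top"):
    d=eyes.snapshot(n);P=fix(cloud(d)).reshape(-1,3)
    w0=np.array([.15,.071])
    q=P[(abs(P[:,1])<.018)&(abs(np.hypot(P[:,0]-w0[0],P[:,2]-w0[1])-.027)<.01)&(P[:,2]>.055)]
    r=least_squares(lambda c:np.hypot(q[:,0]-c[0],q[:,2]-c[1])-.027,w0,loss="soft_l1",f_scale=.002)
    print(n,len(q),r.x.round(4),"underside",(r.x[1]-.027).round(4))
print(arm.get_state()["wrist_force"])
E
```

```text
scene 349 [0.1504 0.0703] underside 0.0433
top 92 [0.15   0.0721] underside 0.0451
[ 0.99929031  2.53616337 -1.83222195]
```

Request:
move_arm(
  plan=[
    [[0.05,-0.01,0,0,0,0,-1],[0.1,-0.02,0,0,0,0,-1],[0.1,-0.02,0,0,0,0,-1],[0.1,-0.02,0,0,0,0,-1]],
  ],
)

```text
t: 15.37
tcp_pos: [0.6805, -0.0289, 0.2169]
tool_rot: [-2.414, -2.01, 0.0]
wrist_force: [-0.4, 3.8, -0.5]
grip_width: 0.0112
grip_force: 30.0
```

Request:
move_arm(
  plan=[
    [[0.05,-0.01,0,0,0,0,-1],[0.1,-0.02,0,0,0,0,-1],[0.1,-0.02,0,0,0,0,-1],[0.1,-0.02,0,0,0,0,-1]],
  ],
)

```text
t: 15.7
tcp_pos: [0.6808, -0.0289, 0.2169]
tool_rot: [-2.413, -2.01, 0.002]
wrist_force: [-7.1, 4.6, 2.8]
grip_width: 0.0111
grip_force: 30.0
```

Request:
move_arm(
  plan=[
    [[-0.05,0.01,0,0,0,0,-1],[-0.05,0.01,0,0,0,0,-1],[-0.05,0.01,0,0,0,0,-0.5],[-0.05,0.01,0,0,0,0,-0.2],[-0.05,0.01,0,0,0,0,0]],
  ],
)

```text
t: 16.12
tcp_pos: [0.6813, -0.0298, 0.217]
tool_rot: [2.414, 2.009, -0.0]
wrist_force: [-0.8, -0.2, -0.3]
grip_width: 0.0275
grip_force: 0.0
```

Request:
move_arm(
  plan=[
    [[0,0,0,0,0,0,0],[0,0,0,0,0,0,0],[0,0,0,0,0,0,0],[0,0,0,0,0,0,0],[0,0,0,0,0,0,0]],
  ],
)

```text
t: 16.53
tcp_pos: [0.6811, -0.0291, 0.2169]
tool_rot: [-2.414, -2.01, -0.0]
wrist_force: [0.0, -0.0, -0.5]
grip_width: 0.0471
grip_force: 0.0
```

Request:
move_arm(
  plan=[
    [[0,0,1,0,0,0,0],[0,0,2.5,0,0,0,0],[0,0,4,0,0,0,0],[0,0,5,0,0,0,0],[0,0,5,0,0,0,0]],
  ],
)

```text
t: 16.95
tcp_pos: [0.6821, -0.0289, 0.2698]
tool_rot: [2.412, 2.009, 0.004]
wrist_force: [-0.5, -0.3, 0.1]
grip_width: 0.0471
grip_force: 0.0
```

Request:
move_arm(
  plan=[
    [[0,0,0,0,0,0,0],[0,0,0,0,0,0,0],[0,0,0,0,0,0,0],[0,0,0,0,0,0,0],[0,0,0,0,0,0,0]],
  ],
)

```text
t: 17.37
tcp_pos: [0.6809, -0.0292, 0.2663]
tool_rot: [-2.414, -2.01, 0.001]
wrist_force: [0.3, 0.2, 0.1]
grip_width: 0.0469
grip_force: 0.0
```

```bash
python3 - <<'E'
from station import arm,eyes
from h import *
for n in("scene","top"):
    d=eyes.snapshot(n);F=fix(cloud(d));P=F.reshape(-1,3)
    if n=="scene":cv2.imwrite("pics/s4.png",cv2.resize(d["frame"][120:310,150:390,::-1],None,fx=3,fy=3,interpolation=cv2.INTER_CUBIC))
    m=abs(P[:,1])<.02
    q=P[m&(P[:,2]>.042)&(P[:,2]<.052)&(P[:,0]<-.09)&(P[:,0]>-.17)]
    print(n,"tab",len(q),np.percentile(q,[3,50,97],axis=0).round(4).tolist() if len(q) else 0)
    # height profile along x
    for x in np.arange(-.14,.07,.005):
        k=P[m&(P[:,0]>x)&(P[:,0]<x+.005)&(P[:,2]<.1)]
        if len(k):print(round(x,3),np.median(k[:,2]).round(4),end="; ")
    print()
E
```

```text
scene tab 51 [[-0.1341, -0.0193, 0.0428], [-0.1288, 0.0003, 0.046], [-0.1255, 0.0195, 0.0482]]
-0.14 0.0208; -0.135 0.046; -0.13 0.0379; -0.125 0.0243; -0.12 0.024; -0.115 0.0249; -0.11 0.0257; -0.105 0.0257; -0.1 0.026; -0.095 0.0262; -0.09 0.026; -0.085 0.0264; -0.08 0.0268; -0.075 0.0267; -0.07 0.027; -0.065 0.0262; -0.06 0.0257; -0.055 0.0256; -0.05 0.0258; -0.045 0.0264; -0.04 0.0266; -0.035 0.0266; -0.03 0.0263; -0.025 0.0249; -0.02 0.0239; -0.015 0.0153; -0.01 0.0148; -0.005 0.0142; 0.0 0.0144; 0.005 0.0142; 0.01 0.0143; 0.015 0.0141; 0.02 0.0146; 0.025 0.0141; 0.03 0.0141; 0.035 0.0143; 0.04 0.0141; 0.045 0.0144; 0.05 0.0276; 0.055 0.0272; 
top tab 69 [[-0.1361, -0.0183, 0.045], [-0.1323, -0.0005, 0.0479], [-0.1285, 0.018, 0.0511]]
-0.14 0.0173; -0.135 0.0482; -0.13 0.0277; -0.125 0.0266; -0.12 0.026; -0.115 0.0267; -0.11 0.0279; -0.105 0.0278; -0.1 0.0274; -0.095 0.0278; -0.09 0.0278; -0.085 0.0278; -0.08 0.0284; -0.075 0.0275; -0.07 0.0276; -0.065 0.0273; -0.06 0.0271; -0.055 0.0272; -0.05 0.0276; -0.045 0.0284; -0.04 0.0282; -0.035 0.0275; -0.03 0.0276; -0.025 0.0258; -0.02 0.0255; -0.015 0.0158; -0.01 0.0153; -0.005 0.0157; 0.0 0.0164; 0.005 0.0156; 0.01 0.0157; 0.015 0.0161; 0.02 0.0158; 0.025 0.0157; 0.03 0.0158; 0.035 0.0162; 0.04 0.0164; 0.045 0.0157; 0.05 0.0236; 0.065 0.0789;
```

View pics/s4.png

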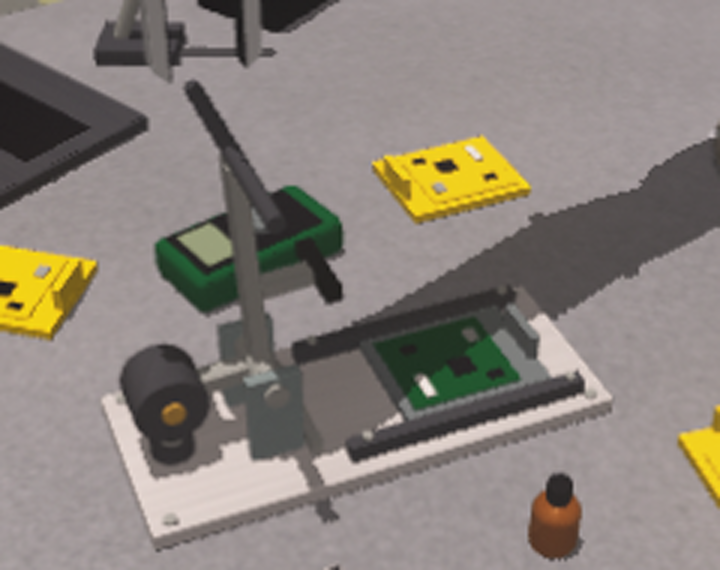

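In the crop, the gate stands open on its bumper, with the bar near (235,160) and the weight at (165,395). The carrier's tab is at (518,330). The rear edge still has about 65 mm to go. Next I'll move over the front with closed fingers.

Request:
move_arm(
  plan=[
    [[-3.5,1.3,0,0,0,0,-1],[-7,2.6,0,0,0,0,-1],[-10.5,3.9,0,0,0,0,-1],[-14,5.3,0,0,0,0,-1],[-17.5,6.6,0,0,0,0,-1]],
  ],
)

```text
t: 17.88
tcp_pos: [0.5043, 0.0375, 0.2666]
tool_rot: [-2.414, -2.01, 0.0]
wrist_force: [0.2, 0.7, 0.4]
grip_width: 0.0173
grip_force: 0.0
```

Request:
move_arm(
  plan=[
    [[-3.3,1.2,0,0,0,0,-1],[-6.7,2.5,0,0,0,0,-1],[-6.7,2.5,-3,0,0,0,-1],[-6.7,2.5,-6,0,0,0,-1],[-6.7,2.5,-9,0,0,0,-1]],
  ],
)

```text
t: 18.3
tcp_pos: [0.4391, 0.062, 0.1768]
tool_rot: [2.412, 2.009, 0.003]
wrist_force: [0.7, 0.4, -0.0]
grip_width: 0.0003
grip_force: 0.0
```

Request:
move_arm(
  plan=[
    [[0,0,-2.5,0,0,0,-1],[0,0,-5,0,0,0,-1],[0,0,-7.5,0,0,0,-1],[0,0,-9,0,0,0,-1],[0,0,-9,0,0,0,-1]],
  ],
)

```text
t: 18.72
tcp_pos: [0.4372, 0.0617, 0.0843]
tool_rot: [-2.412, -2.009, 0.005]
wrist_force: [0.2, 0.0, -0.0]
grip_width: 0.0004
grip_force: 0.0
```

Request:
move_arm(
  plan=[
    [[0,0,-2,0,0,0,-1],[0,0,-4,0,0,0,-1],[0,0,-6,0,0,0,-1],[0,0,-7,0,0,0,-1],[0,0,-7.5,0,0,0,-1]],
  ],
)

```text
t: 19.13
tcp_pos: [0.439, 0.0619, 0.0115]
tool_rot: [-2.414, -2.01, 0.001]
wrist_force: [-0.5, 0.0, -0.5]
grip_width: 0.0002
grip_force: 0.0
```

```bash
python3 - <<'E'
from station import arm,eyes
from h import *
s=arm.get_state();print(s["tcp_pos"],s["wrist_force"])
d=eyes.snapshot("scene");P=fix(cloud(d)).reshape(-1,3)
q=P[(abs(P[:,1])<.012)&(P[:,0]<-.14)&(P[:,0]>-.185)&(P[:,2]>.02)&(P[:,2]<.12)]
print(len(q),np.percentile(q,[1,50,99],axis=0).round(4).tolist(),q[:,2].min())
E
```

```text
[0.43895571 0.06187338 0.01145973] [-0.49458675  0.01566628 -0.48208975]
358 [[-0.1742, -0.0106, 0.037], [-0.1558, 0.0075, 0.0785], [-0.1477, 0.0109, 0.1166]] 0.0337684478826057
```

Request:
move_arm(
  plan=[
    [[0.5,-0.09,0,0,0,0,-1],[1.0,-0.18,0,0,0,0,-1],[1.5,-0.28,0,0,0,0,-1],[2.0,-0.37,0,0,0,0,-1],[2.5,-0.46,0,0,0,0,-1]],
  ],
)

```text
t: 19.6
tcp_pos: [0.465, 0.0571, 0.0124]
tool_rot: [2.414, 2.01, 0.001]
wrist_force: [-1.8, 0.3, 1.4]
grip_width: 0.0002
grip_force: 0.9
```

Request:
move_arm(
  plan=[
    [[0.5,-0.09,0,0,0,0,-1],[1.0,-0.18,0,0,0,0,-1],[1.5,-0.28,0,0,0,0,-1],[2.0,-0.37,0,0,0,0,-1],[2.5,-0.46,0,0,0,0,-1]],
  ],
)

```text
t: 20.02
tcp_pos: [0.4896, 0.0526, 0.0118]
tool_rot: [-2.414, -2.01, 0.0]
wrist_force: [-1.8, 0.8, 1.5]
grip_width: 0.0003
grip_force: 0.9
```

Request:
move_arm(
  plan=[
    [[0.4,-0.07,0,0,0,0,-1],[0.8,-0.15,0,0,0,0,-1],[1.2,-0.22,0,0,0,0,-1],[1.5,-0.28,0,0,0,0,-1],[1.6,-0.29,0,0,0,0,-1]],
  ],
)

```text
t: 20.43
tcp_pos: [0.5056, 0.0497, 0.0118]
tool_rot: [2.414, 2.01, 0.0]
wrist_force: [-1.3, 0.2, 0.6]
grip_width: 0.0005
grip_force: 0.7
```

```bash
cat >gap.py <<'E'
from station import arm,eyes
from h import *
s=arm.get_state();print(s["tcp_pos"],s["wrist_force"],fix(s["tcp_pos"][None,None]))
d=eyes.snapshot("top");F=fix(cloud(d));P=F.reshape(-1,3)
for lo in(-.04,-.02,.0,.02):
    k=P[(P[:,1]>lo)&(P[:,1]<lo+.02)&(P[:,0]>.02)&(P[:,0]<.065)&(P[:,2]<.05)];k=k[np.argsort(k[:,0])]
    print(lo,[(round(a*1e3),round(c*1e3)) for a,b,c in k[::3]])
cv2.imwrite("pics/gap%d.png"%(s["t"]*10),cv2.resize(d["frame"][130:280,230:350,::-1],None,fx=4,fy=4,interpolation=cv2.INTER_CUBIC))
E
python3 gap.py; ls pics
```

```text
[0.50564458 0.04967371 0.01184189] [-1.27682205  0.20810019  0.64355762] [[[-0.09530737  0.00044953  0.01184189]]]
-0.04 [(23, 26), (28, 27), (30, 25), (32, 24), (34, 24), (35, 25), (39, 15), (40, 18), (41, 20), (42, 15), (43, 17), (44, 14), (44, 17), (45, 15), (46, 14), (47, 15), (48, 15), (49, 18), (50, 15), (50, 16), (50, 32), (51, 16), (51, 24), (51, 26), (51, 20), (52, 30), (54, 28), (55, 32), (56, 31), (57, 31), (60, 49), (61, 45), (62, 45), (65, 16)]
-0.02 [(48, 14), (50, 31), (51, 22), (51, 30)]
0.0 []
0.02 [(43, 14), (50, 14), (51, 28), (55, 31)]
gap204.png
s1.png
s2.png
s3.png
s4.png
scene0.png
top0.png
```

Request:
move_arm(
  plan=[
    [[0.3,-0.05,0,0,0,0,-1],[0.6,-0.11,0,0,0,0,-1],[0.8,-0.15,0,0,0,0,-1],[0.9,-0.17,0,0,0,0,-1],[1.0,-0.18,0,0,0,0,-1]],
  ],
)

```text
t: 20.9
tcp_pos: [0.5151, 0.048, 0.0119]
tool_rot: [-2.414, -2.01, 0.0]
wrist_force: [-2.7, -0.2, 2.1]
grip_width: 0.0006
grip_force: 0.9
```

Request:
move_arm(
  plan=[
    [[0.04,-0.01,0,0,0,0,-1],[0.08,-0.01,0,0,0,0,-1],[0.12,-0.02,0,0,0,0,-1],[0.12,-0.02,0,0,0,0,-1]],
  ],
)

```text
t: 21.23
tcp_pos: [0.5164, 0.0478, 0.0119]
tool_rot: [-2.414, -2.01, -0.0]
wrist_force: [-1.7, -0.7, -0.4]
grip_width: 0.0007
grip_force: 0.4
```

Request:
move_arm(
  plan=[
    [[0.03,-0.01,0,0,0,0,-1],[0.06,-0.01,0,0,0,0,-1],[0.1,-0.02,0,0,0,0,-1],[0.1,-0.02,0,0,0,0,-1]],
  ],
)

```text
t: 21.57
tcp_pos: [0.5174, 0.0476, 0.0119]
tool_rot: [2.414, 2.01, 0.0]
wrist_force: [-0.8, 1.1, 0.1]
grip_width: 0.0003
grip_force: 0.3
```

Request:
move_arm(
  plan=[
    [[0.03,-0.01,0,0,0,0,-1],[0.06,-0.01,0,0,0,0,-1],[0.1,-0.02,0,0,0,0,-1],[0.1,-0.02,0,0,0,0,-1]],
  ],
)

```text
t: 21.9
tcp_pos: [0.5184, 0.0474, 0.0119]
tool_rot: [-2.414, -2.01, -0.0]
wrist_force: [-0.7, 0.1, -1.0]
grip_width: 0.0005
grip_force: 0.4
```

Request:
move_arm(
  plan=[
    [[0.03,-0.01,0,0,0,0,-1],[0.06,-0.01,0,0,0,0,-1],[0.1,-0.02,0,0,0,0,-1],[0.1,-0.02,0,0,0,0,-1]],
  ],
)

```text
t: 22.23
tcp_pos: [0.5191, 0.0473, 0.0119]
tool_rot: [-2.414, -2.01, 0.0]
wrist_force: [-1.9, 0.7, 1.7]
grip_width: 0.0006
grip_force: 1.5
```

Request:
move_arm(
  plan=[
    [[0.02,0,0,0,0,0,-1],[0.04,-0.01,0,0,0,0,-1],[0.06,-0.01,0,0,0,0,-1],[0.06,-0.01,0,0,0,0,-1]],
  ],
)

```text
t: 22.57
tcp_pos: [0.5192, 0.0472, 0.0118]
tool_rot: [-2.413, -2.01, 0.002]
wrist_force: [-6.4, -0.0, 5.5]
grip_width: 0.0004
grip_force: 3.5
```

Request:
move_arm(
  plan=[
    [[-0.3,0.05,0,0,0,0,-1],[-1,0.18,0,0,0,0,-1],[-2,0.37,0,0,0,0,-1],[-3,0.55,0,0,0,0,-1],[-4,0.73,1,0,0,0,-1]],
  ],
)

```text
t: 22.98
tcp_pos: [0.4776, 0.0544, 0.0207]
tool_rot: [-2.413, -2.01, 0.003]
wrist_force: [-0.8, -0.8, 1.0]
grip_width: 0.0005
grip_force: 0.0
```

Request:
move_arm(
  plan=[
    [[0,0,3,0,0,0,-1],[0,0,6,0,0,0,-1],[0,0,9,0,0,0,-1],[0,0,12,0,0,0,-1],[0,0,12,0,0,0,-1]],
  ],
)

```text
t: 23.4
tcp_pos: [0.4817, 0.0551, 0.1468]
tool_rot: [2.411, 2.008, 0.008]
wrist_force: [1.3, 0.5, -0.8]
grip_width: 0.0005
grip_force: 0.0
```

Request:
move_arm(
  plan=[
    [[-1,-3.5,1,0,0,0,-1],[-2,-7,2,0,0,0,-1],[-2,-10.5,2,0,0,0,-1],[-2,-13,2,0,0,0,-1],[-2,-13,2,0,0,0,-1]],
  ],
)

```text
t: 23.82
tcp_pos: [0.4586, -0.0804, 0.1615]
tool_rot: [2.419, 2.003, -0.002]
wrist_force: [-0.1, -0.4, -0.1]
grip_width: 0.0
grip_force: 0.0
```

```bash
python3 gap.py; ls pics
```

```text
[ 0.45862372 -0.08040992  0.16152286] [-0.05800951 -0.44124879 -0.09879656] [[[-0.11803418 -0.13599169  0.16152286]]]
-0.04 [(20, 27), (21, 27), (21, 26), (23, 29), (23, 24), (24, 27), (24, 31), (25, 27), (26, 26), (26, 29), (27, 33), (28, 28), (29, 29), (29, 28), (30, 30), (31, 25), (32, 29), (32, 29), (33, 27), (34, 26), (35, 27), (36, 28), (36, 26), (37, 25), (38, 28), (38, 26), (39, 25), (40, 31), (40, 30), (41, 27), (43, 21), (43, 25), (44, 24), (45, 21), (45, 28), (46, 24), (47, 23), (48, 25), (49, 30), (49, 23), (50, 27), (51, 31), (51, 24), (52, 29), (53, 32), (55, 34), (56, 31), (57, 30), (59, 26), (61, 27), (61, 45), (63, 19)]
-0.02 [(21, 28), (21, 28), (22, 28), (22, 26), (24, 26), (24, 29), (25, 26), (26, 28), (26, 30), (27, 30), (28, 30), (28, 29), (29, 28), (30, 29), (31, 28), (31, 26), (33, 26), (34, 27), (34, 25), (35, 30), (35, 32), (36, 26), (37, 29), (38, 28), (38, 25), (39, 30), (40, 27), (40, 26), (41, 27), (42, 27), (43, 23), (44, 26), (45, 25), (45, 26), (46, 28), (47, 23), (47, 27), (48, 27), (49, 25), (50, 24), (51, 29), (51, 30), (51, 29)]
0.0 [(21, 30), (21
[... 232 characters left out ...]
27), (39, 26), (39, 27), (40, 28), (41, 27), (42, 26), (43, 25), (43, 28), (44, 28), (45, 26), (46, 27), (47, 25), (48, 27), (48, 28), (49, 26), (50, 31), (50, 26), (51, 22), (51, 31)]
0.02 [(20, 26), (20, 27), (21, 31), (22, 28), (23, 29), (24, 29), (25, 25), (25, 28), (26, 29), (27, 28), (27, 29), (28, 29), (29, 28), (29, 29), (30, 25), (31, 28), (32, 24), (33, 29), (33, 27), (35, 25), (35, 25), (36, 27), (36, 27), (37, 28), (38, 28), (38, 28), (39, 26), (40, 27), (41, 28), (42, 28), (42, 29), (43, 25), (45, 28), (45, 27), (46, 23), (47, 25), (48, 26), (48, 28), (49, 28), (50, 27), (50, 32), (50, 29), (51, 28), (53, 30)]
gap204.png
gap238.png
s1.png
s2.png
s3.png
s4.png
scene0.png
top0.png
```

No base plate shows between the carrier and the backstop at any y, so the gap is closed. I'll take one look before handing in.

View pics/gap238.png

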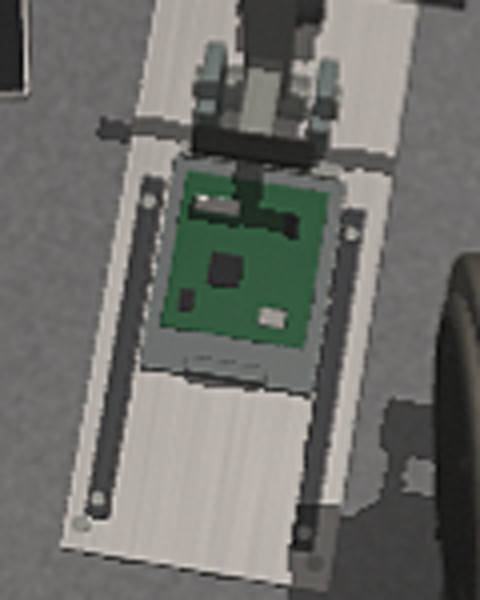

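The carrier sits flush against the backstop, with its rear edge at about (260,165) and no light strip between them. The gate is still open, and the arm is clear at the right.

```bash
python3 -c "
from station import arm
print(arm.hand_in())"
```

```text
the job is handed in; nothing more can be done
None
```

The job is handed in, though no verdict came back: in the last pictures the gate rests open on its bumper by itself, the carrier is home against the backstop after a push of about 6 N, and the arm never went near the meter, bottle or phone; the fingertips turned out to sit about 31 mm higher than stated, so the first grasp closed above the bar and the second, corrected for that, held.

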